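# Open the bench air manifold with its square key

## Robot

A 7-joint arm with a two-finger parallel gripper is mounted at the origin on the work surface. World frame = base frame: x ahead of the robot, y to its left, z up, the work surface at z = 0. Lengths are in m, angles in degrees, forces in N, time in s.
With the tool pointing down it reaches from about 0.35 to 0.9 m from the base axis. Payload 7.2 kg.
Tool frame: the origin (TCP) lies on the centre line of the jaws, within the pads' length; the fingertips stand 14 mm ahead of it and the grasp point (between the pads) lies 5 mm behind it (arm.nose_length is the distance from the TCP to the fingertips, in m); z points along the fingers, y is the direction in which the jaws open and shut (so a half turn about z gives the same grasp; the last joint's range is limited). The gripper opens to 88 mm and grips with 3 to 60 N. Pads are 20 mm wide; open, the fingers measure 115 mm over their backs; the gripper's body (75 mm by 178 mm) begins 61 mm behind the grasp point.
Start: joints at [-67.907, 23.554, -0.728, 91.456, 0.321, 64.991, -4.71], TCP at [0.274, 0.562, 0.237] pointing down, gripper open.
Joint ranges: [-169.25, 169.25], [-16.82, 113.86], [-84.01, 82.57], [7.8, 145.47], [-59.2, 239.2], [7.22, 106.19], [-163.78, 163.78]. Speed limits (degrees/s): [136.94, 136.94, 172.46, 172.46, 180, 180, 180].

## Interface

Orientations are given as a 3x3 rotation matrix whose columns are the frame's x, y, z axes.
In Python, from plant import arm gives the robot as it stands. The module is installed in compiled form; this text tells all that it offers.
- The arm moves only by the shell command python3 -m crank 'ROWS' [OPENING]. ROWS is JSON, a list of rows, each a list of 2 entries, a list of its own where there are three numbers: the shift along the tool's x, y, z in cm, then the turn about the tool's z in degrees. In form: [[[x, y, z], roll], ...]. A call has exactly 5 rows; each row shifts and turns the commanded pose from where the row before left it, along the tool's axes as they then stand; what a row does not reach is not made up. A row lasts 1/10 s, in which the tool goes at most 50 mm and 8.59 degrees, less where a joint would pass 70% of its speed; a pose out of reach is approached as far as the arm can. A call is refused whole if a number of a shift passes 5 or a number of a turn 8.59, either way. A call with a gripper value outside its range is refused whole. OPENING is the opening, from 0 (shut) to 1 (fully open), set as the call begins (- or left out, the last holds). The fingers move at their own pace and stop on an object; the grip force is fixed at half the most. Time passes only in rows, so rows that do not move let the fingers close, or fill a call up. It gives the time, the measured TCP pose, the force and the opening at its end, in the units of the state.
- arm.get_obs(): the state, without advancing time (a new reading comes with each control period).
- arm.read_camera(name): name is "side" or "top"; returns the picture (400x640x3 uint8, blue, green, red); there is no depth.
- arm.calibration(name): a dict with "camera_matrix" (3x3 intrinsics, pixels), "rvec" (rotation vector, rad) and "tvec" (3), from world to camera coordinates, as OpenCV has them. Camera axes: x right, y down, z forward; pixel columns grow to the right and rows downward; lengths in m; the calibration is good to about 2 mm. A picture is of the moment at which its call begins. calibration takes no time and is no camera call.
- arm.job_done(): hands the job in, once; it reports no verdict.
The state is a dict: "t": time; "qpos": joint angles; "joint_velocities": joint speeds; "joint_torque": joint torques, N m; "eef_pos": TCP position; "orientation": TCP orientation; "force": force on the tool from outside, world axes, zero at the start; "ft_torque": the same for the moment, N m; "finger_gap": finger opening in m.
Only numpy, scipy, OpenCV 4.12 (cv2) and the standard library are available. Lean on these libraries where they do the work, as an engineer would, in place of code of your own. Each camera call takes 0.05 s, during which the arm holds its last target.

## Task

Take the square-shanked T-key out of the wooden stand, push it fully home in the square socket of the air manifold, and turn it clockwise (seen from above) until the valve reaches its stop. Leave the key standing in the socket, so that the air can be shut off quickly, and leave the other T-key, the one with the round shank, in the stand.

Things in the scene. Friction and masses are not known exactly. Their poses are not given: they have to be found in the camera images.
- key: Loose steel T-key, 0.2-0.3 kg, upright in a hole (21 mm square, 22 deep, floor 8 above table) of a wooden stand 60 x 170 x 30 mm. Origin: centre of the shank's foot; z up. Shank 18 mm square, sides along x and y (lowest 4 mm: 14 square), 72 long; on top, centred, a cross-bar 56 long (along y), 20 thick (along x), 20 high, 72 to 92 mm above the origin. Fits the socket in any of four quarter turns.
- round_key: The other loose steel T-key, 0.12 kg, 86 mm tall: slim round shank (13 mm; collars 18 mm) and thin round cross-bar (12 mm diameter, 56 long, along its y). It stands in the stand's other hole, 100 mm from the square key, and stays there. Origin: centre of the shank's foot, z up.
- socket (a point): Centre of the square socket's mouth, in its rim plane, 46 mm above the table. z up; the hole's sides run along x and y of this point, which turns with the brass hub. Funnel 36 mm wide at the mouth, narrowing over 9 mm to a hole 21.5 mm square with its floor 30 mm below the mouth: there the key's foot rests when home. The key has about 12 degrees of play each way in the hole.
- valve (a joint): Turn of the brass hub (46 mm square, in a 70 mm round recess of a fixed aluminium block 110 x 200 x 50 mm, its rim 4 mm below the block's top), rad: 0 closed, grows clockwise seen from above, stop (open) at 1.2. Starts at 0 to 0.25, stays where left, needs 0.05 N m. The block's round plugged port, 100 mm away, is not used.
Things that resemble listed ones, but are neither listed nor needed, are in the scene too. What is shaped like the key but purple is not meant. Leave any blue look-alike of the part that bears socket alone.

How it is judged (in metres and radians):
On the way, in this order (a step that is already met when the one before it is completed fails the run):
1. the square key is fully home in the socket, upright (z of key in the frame of socket below -0.02 m and horizontal distance between key and socket below 0.01 m and angle between key's own z axis and vertical below 0.25 rad), for 0.1 s.
2. with the key in it, the valve is turned clockwise to its stop (value of joint valve above 0.95 rad and z of key in the frame of socket below -0.018 m and horizontal distance between key and socket below 0.01 m), for 0.1 s.
At the end, for the whole second after the job is handed in: Valve turned clockwise to within 0.25 rad of its stop (joint above 0.95); square key at rest in the socket, foot at least 18 mm below the mouth, within 10 mm of its axis, upright within 0.25 rad; round-shanked key still in its hole (within 30 mm, upright within 0.4 rad) (all of step 2 and angle between key's own z axis and vertical below 0.25 rad and linear speed of key below 0.05 m/s and distance of round_key from where it was at the start of the episode below 0.03 m and angle between round_key's own z axis and vertical below 0.4 rad); the robot touches nothing.
It fails at once if the round-shanked key is taken out of the stand or knocked over (distance of round_key from where it was at the start of the episode above 0.03 m or angle between round_key's own z axis and vertical above 0.5 rad).
It also fails if it takes over 48 s, if anything falls off the work surface, if the arm or the gripper's body presses on something with over 40 N, if the wrist force passes 120 N, or if a joint passes its speed limit or range.

## Working session

There is one attempt and no reset: what is moved stays moved. The work goes in short steps, Python scripts to look and compute and a shell command to move; the robot and the scene stay as the last step left them, time stands still between calls to the robot, and variables do not carry over. Pictures are saved under pics/ and viewed, and the job is handed in when it is done.

```bash
mkdir -p pics
python3 - <<'E'
from plant import arm
import cv2
for n in("side","top"):
    cv2.imwrite(f"pics/{n}0.png",arm.read_camera(n))
    c=arm.calibration(n);print(n,c)
o=arm.get_obs();print(o)
E
```

```text
side {'camera_matrix': array([[420.1186875 ,   0.        , 325.334056  ],
       [  0.        , 420.1186875 , 202.51262723],
       [  0.        ,   0.        ,   1.        ]]), 'rvec': array([ 0.85585108, -2.38426188,  1.25345855]), 'tvec': array([0.34202279, 0.2186025 , 0.59582408])}
top {'camera_matrix': array([[448.65238124,   0.        , 326.20238318],
       [  0.        , 448.65238124, 201.03461868],
       [  0.        ,   0.        ,   1.        ]]), 'rvec': array([ 2.11797335, -2.1048691 ,  0.21224637]), 'tvec': array([0.02609739, 0.44328774, 0.98458035])}
{'t': 0.1, 'qpos': array([-67.90481596,  23.59502104,  -0.72704237,  91.49781569,
         0.32080929,  64.9897118 ,  -4.7100811 ]), 'joint_velocities': array([-0.05638848, -0.06368509, -0.0380361 , -0.21966342,  0.06044896,
        0.04331985,  0.02135085]), 'joint_torque': array([ 3.76431621e-03, -5.89094102e+01,  6.44457154e-01, -2.91709292e+01,
       -5.37389237e-02,  1.44830608e-02,  6.16948523e-05]), 'eef_pos': array([0.27386889, 0.56133364, 0.23590804]), 'orientation': array([[-8.98771444e-01,  4.38417179e-01, -5.17907660e-04],
       [ 4.38417472e-01,  8.98770501e-01, -1.30627294e-03],
       [-1.07212370e-04, -1.40110058e-03, -9.99999013e-01]]), 'force': array([ 0.09617775, -0.50426958,  0.40439419]), 'ft_torque': array([ 0.0215794 , -0.02456241,  0.02106072]), 'finger_gap': 0.08787463880836313}
```

View pics/side0.png

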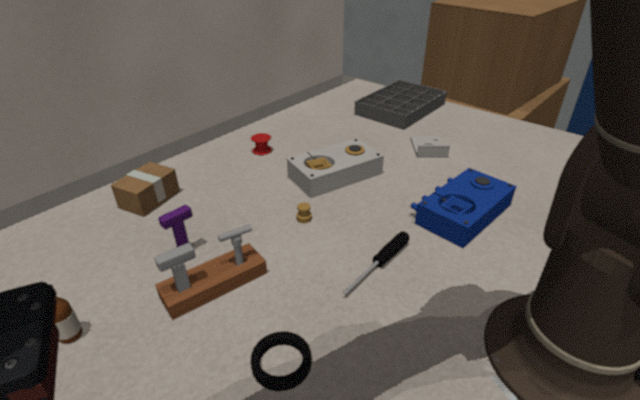

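View pics/top0.png

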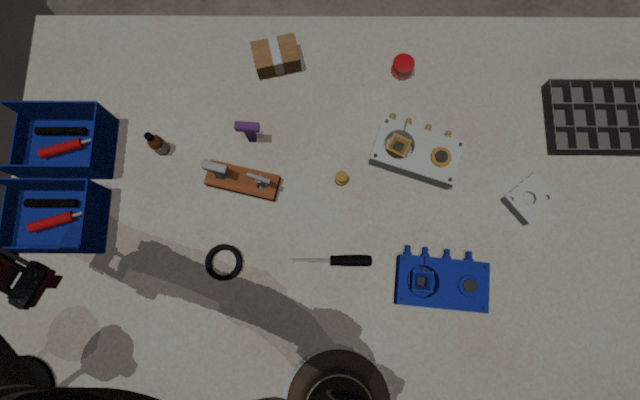

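The top view has these candidates. Keys: the steel key with the thick bar at (213,167), the slim round steel key at (262,181), and a purple one at (247,128). Sockets: the brass hub on the aluminium block at (399,146), its round port at (441,156), the blue block's hub at (423,281), and a grey plate at (527,198). I choose the thick-bar steel key and the brass square hub. Next I'll check both in close crops.

Run:
```python
import cv2,numpy as np
t=cv2.imread("pics/top0.png");s=cv2.imread("pics/side0.png")
def c(im,x,y,w,h,k):return cv2.resize(im[y:y+h,x:x+w],None,fx=k,fy=k,interpolation=cv2.INTER_CUBIC)
cv2.imwrite("pics/tc.png",np.vstack([c(t,195,150,100,55,7),]))
cv2.imwrite("pics/tc2.png",c(t,365,110,100,80,7))
cv2.imwrite("pics/sc.png",c(s,145,210,130,110,5))
cv2.imwrite("pics/sc2.png",c(s,280,130,110,70,7))
```

```text
(no output)
```

View pics/tc.png

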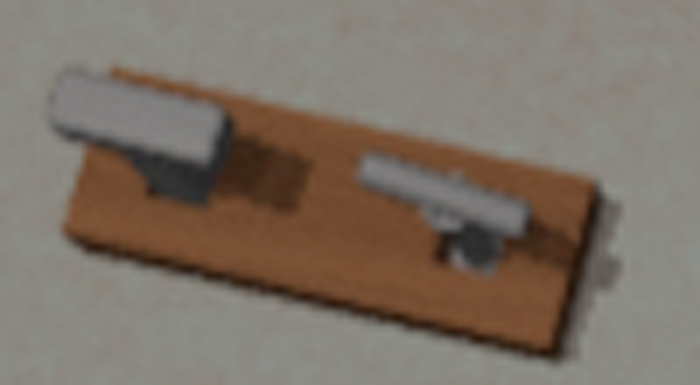

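View pics/tc2.png

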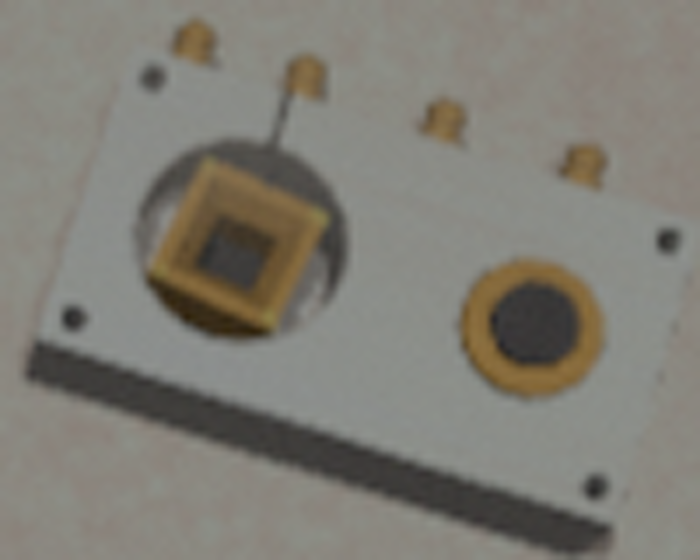

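View pics/sc.png

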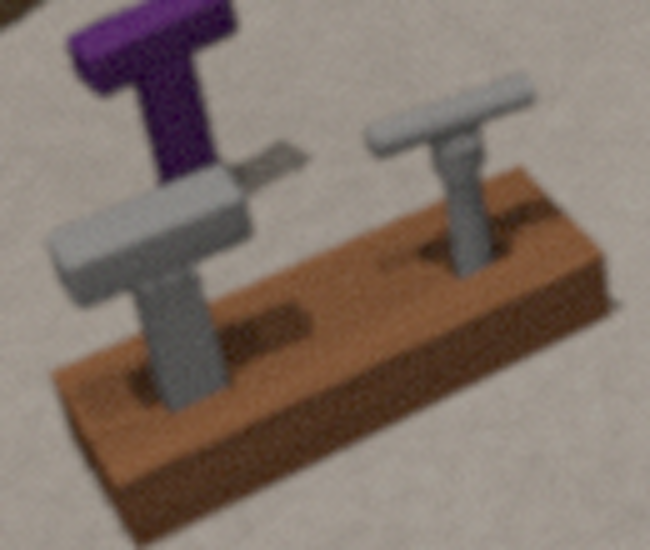

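View pics/sc2.png

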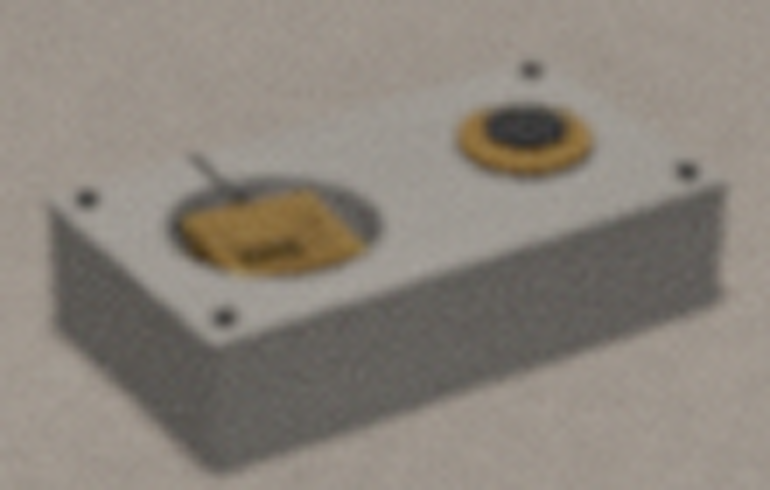

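The crops confirm the choice. The thick bar with the square shank is the left key, and the square brass hub with its funnel is on the aluminium block. Next, positions.

```bash
cat > h.py <<'E'
from plant import arm
import cv2,numpy as np
def cam(n):
    c=arm.calibration(n);return c["camera_matrix"],c["rvec"],c["tvec"]
def ray(n,uv):
    K,r,t=cam(n);R=cv2.Rodrigues(r)[0];uv=np.atleast_2d(np.float64(uv))
    d=np.c_[uv,np.ones(len(uv))]@np.linalg.inv(K).T@R
    return -R.T@np.ravel(t),d
def atz(n,uv,z):
    o,d=ray(n,uv);return o+d*((z-o[2])/d[:,2])[:,None]
def tri(a,b):
    P=[];
    for n in("top","side"):
        K,r,t=cam(n);P.append(K@np.c_[cv2.Rodrigues(r)[0],np.ravel(t)])
    X=cv2.triangulatePoints(P[0],P[1],np.float64(a).reshape(2,1),np.float64(b).reshape(2,1)).ravel();return X[:3]/X[3]
def proj(n,X):
    K,r,t=cam(n);return cv2.projectPoints(np.float64(X).reshape(-1,3),r,t,K,None)[0].reshape(-1,2)
def ang(a,b):
    d=b-a;return np.degrees(np.arctan2(d[1],d[0]))
E
python3 - <<'E'
from h import *
np.set_printoptions(precision=4,suppress=True)
T=lambda p:np.float64(p)/7+[195,150]
b=atz("top",T([(62,70),(228,112),(212,165),(48,125)]),.1);print("bar",b.mean(0),ang(b[0],b[1]),ang(b[3],b[2]),b)
s=atz("top",T([(112,66),(600,183),(553,345),(65,232)]),.03);print("stand",s.mean(0),ang(s[0],s[1]),ang(s[3],s[2]),s)
c=s.mean(0);u=(s[0]+s[3]-s[1]-s[2]);u/=np.linalg.norm(u);print("key from stand",c+.05*u,"round",c-.05*u)
S=lambda p:np.float64(p)/5+[145,210]
bs=atz("side",S([(50,240),(218,165),(248,200),(78,270)]),.1);print("side bar",bs.mean(0),ang(bs[0],bs[1]))
print("tri",tri(T([137,118]),S([148,219])))
H=lambda p:np.float64(p)/7+[365,110]
h=atz("top",H([(210,157),(328,213),(275,330),(150,272)]),.046);print("hub",h.mean(0),h,[ang(h[0],h[1]),ang(h[3],h[2]),ang(h[1],h[2])])
f=atz("top",H([(152,77),(668,240),(595,487),(73,318)]),.05);print("scr",f.mean(0),ang(f[0],f[1]),ang(f[3],f[2]))
u=f[0]+f[3]-f[1]-f[2];u/=np.linalg.norm(u);print("socket from block",f.mean(0)+.05*u)
S2=lambda p:np.float64(p)/7+[280,130]
g=atz("side",S2([(88,198),(530,70),(688,171),(225,317)]),.05);print("side scr",g.mean(0));
u=g[0]+g[1]*0-g[1];u=g[0]+g[3]-g[1]-g[2];u/=np.linalg.norm(u);print(g.mean(0)+.05*u)
E
```

```text
bar [0.5076 0.2756 0.1   ] -104.22452674942102 -103.67299435291584 [[0.5232 0.3004 0.1   ]
 [0.5096 0.2471 0.1   ]
 [0.4923 0.2512 0.1   ]
 [0.5051 0.3037 0.1   ]]
stand [0.4973 0.2269 0.03  ] -103.51833964608943 -102.90559177467664 [[0.5459 0.3038 0.03  ]
 [0.5057 0.1367 0.03  ]
 [0.4498 0.1508 0.03  ]
 [0.4877 0.3162 0.03  ]]
key from stand [0.5087 0.2756 0.03  ] round [0.4859 0.1782 0.03  ]
side bar [0.5041 0.2783 0.1   ] -100.21620941396726
tri [0.5087 0.2768 0.096 ]
hub [ 0.5796 -0.1426  0.046 ] [[ 0.61   -0.1331  0.046 ]
 [ 0.5903 -0.1723  0.046 ]
 [ 0.5491 -0.1533  0.046 ]
 [ 0.5692 -0.1119  0.046 ]] [np.float64(-116.65953553114633), np.float64(-115.89984568659477), np.float64(155.21224377924634)]
scr [ 0.5658 -0.1851  0.05  ] -108.39652319123252 -108.4904721811857
socket from block [ 0.5816 -0.1376  0.05  ]
side scr [ 0.5651 -0.186   0.05  ]
[ 0.581  -0.1385  0.05  ]
```

```bash
python3 -m crank '[[[0,0,0],8],[[0,0,0],8],[[0,0,0],8],[[0,0,0],8],[[0,0,0],8]]' 1
python3 - <<'E'
from h import *
np.set_printoptions(precision=4,suppress=True)
H=lambda p:np.float64(p)/7+[365,110]
print("recess",atz("top",H([241,238]),.05),"port",atz("top",H([532,327]),.05))
S2=lambda p:np.float64(p)/7+[280,130]
print("side recess",atz("side",S2([276,227]),.05),"port",atz("side",S2([526,138]),.052))
print("purple",atz("top",[247,126],.09), atz("top",[249,139],0.0))
E
```

```text
t: 0.6
eef_pos: [0.2739, 0.5615, 0.2362]
orientation: [[-0.401, 0.916, -0.0], [0.916, 0.401, -0.001], [-0.001, -0.001, -1.0]]
force: [0.4, -0.2, 0.6]
finger_gap: 0.0878
recess [[ 0.5799 -0.1421  0.05  ]] port [[ 0.5493 -0.2382  0.05  ]]
side recess [[ 0.5756 -0.1397  0.05  ]] port [[ 0.5475 -0.2389  0.052 ]]
purple [[0.6073 0.21   0.09  ]] [[0.6082 0.221  0.    ]]
```

```bash
python3 -m crank '[[[0,0,0],8],[[0,0,0],8],[[0,0,0],8],[[0,0,0],8],[[0,0,0],6]]'
python3 - <<'E'
from h import *
o=arm.get_obs();R=o["orientation"];print(o["t"],o["eef_pos"],np.degrees(np.arctan2(R[1,1],R[0,1])),o["qpos"])
print("shift cm",R.T@(np.array([.508,.276,.15])-o["eef_pos"])*100)
E
```

```text
t: 1.1
eef_pos: [0.2738, 0.5615, 0.2362]
orientation: [[0.247, 0.969, -0.0], [0.969, -0.247, -0.001], [-0.001, -0.0, -1.0]]
force: [-0.0, -0.2, -0.2]
finger_gap: 0.0876
1.1 [0.27379665 0.56150905 0.23616424] -14.30840817243098 [-79.52181535  23.80662055  15.32343118  92.343057    -6.76236475
  64.81501759 -76.86216834]
shift cm [-21.86902013  29.75038819   8.63535745]
```

```bash
python3 -m crank '[[[-2.2,3.0,0],0],[[-2.2,3.0,0],0],[[-2.2,3.0,0],0],[[-2.2,3.0,0],0],[[-2.2,3.0,0],0]]';  python3 -m crank '[[[-2.2,3.0,1],0],[[-2.2,3.0,1.5],0],[[-2.2,3.0,2],0],[[-2.2,3.0,2],0],[[-2.1,2.7,1.5],0]]'
python3 - <<'E'
from h import *
o=arm.get_obs();R=o["orientation"];print(o["t"],o["eef_pos"],np.degrees(np.arctan2(R[1,1],R[0,1])),o["qpos"])
print("shift cm",R.T@(np.array([.508,.276,.15])-o["eef_pos"])*100)
t=arm.read_camera("top");s=arm.read_camera("side")
c=lambda im,x,y,w,h,k:cv2.resize(im[y:y+h,x:x+w],None,fx=k,fy=k,interpolation=cv2.INTER_CUBIC)
cv2.imwrite("pics/t1.png",c(t,160,100,160,120,4));cv2.imwrite("pics/s1.png",c(s,100,160,200,160,4))
E
```

```text
t: 1.6
eef_pos: [0.3935, 0.4173, 0.2363]
orientation: [[0.242, 0.97, -0.0], [0.97, -0.242, -0.0], [-0.001, -0.0, -1.0]]
force: [0.4, -0.2, -0.2]
finger_gap: 0.088
t: 2.1
eef_pos: [0.5096, 0.2756, 0.1553]
orientation: [[0.242, 0.97, -0.001], [0.97, -0.242, -0.001], [-0.001, -0.001, -1.0]]
force: [0.1, 0.7, -0.7]
finger_gap: 0.0877
2.1 [0.50963964 0.27564653 0.15525685] -14.01447784806121 [-48.90643738  24.64723221  20.79984454 104.11943389 -10.63040715
  53.21412087 -37.44983961]
shift cm [-0.00482095 -0.167297    0.52580169]
```

View pics/s1.png

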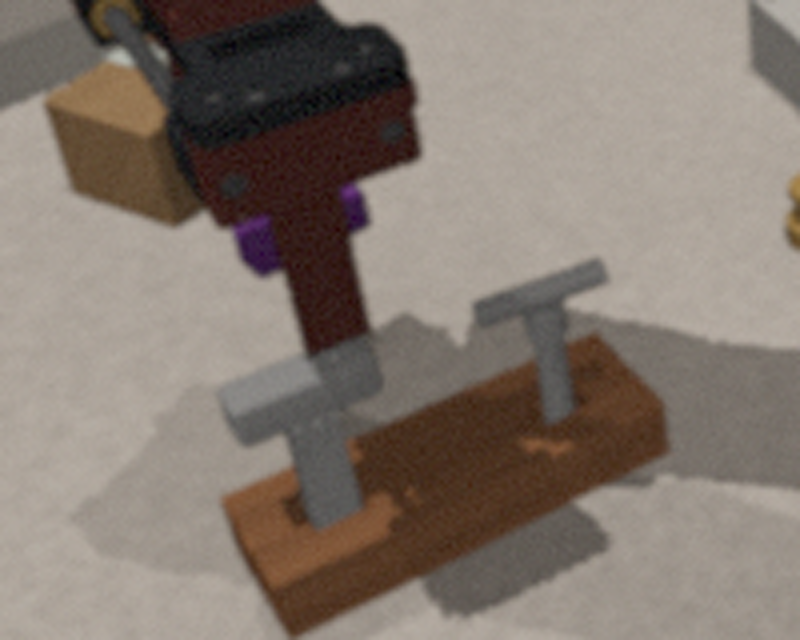

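View pics/t1.png

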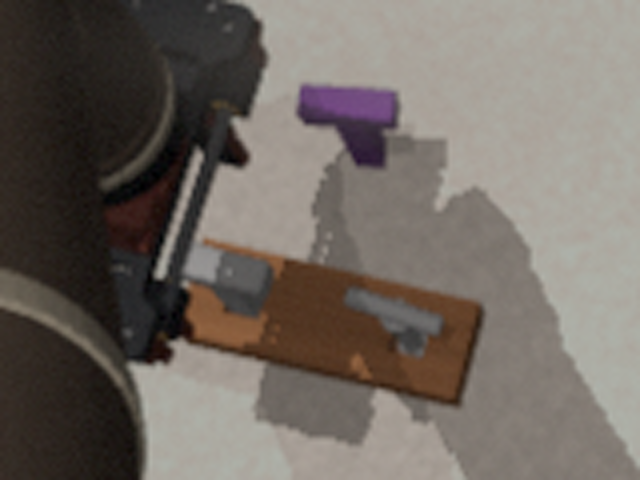

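Run:
```python
from h import *
o=arm.get_obs();R=o["orientation"];p=o["eef_pos"]
for k in(-.044,0,.044):
    X=p+R@[0,k,.014];print(X,"side",(proj("side",X)-[100,160])*4,"top",(proj("top",X)-[160,100])*4)
print(ray("side",[320,200])[0],(proj("side",[.508,.276,.1])-[100,160])*4)
```

```text
[0.46842399 0.28229583 0.14050165] side [[326.7279478  335.70481549]] top [[182.51281325 317.58273809]]
[0.51103999 0.27134704 0.14048971] side [[282.94950166 272.34460856]] top [[208.04166364 239.87187114]]
[0.553656   0.26039825 0.14047778] side [[243.17404771 214.7779013 ]] top [[233.11220277 163.55612247]]
[0.03094922 0.50072278 0.51777584] [[299.35275548 366.73879155]]
```

The side view shows the near finger's tip at about (340,360) in the crop, just above the bar, and the top view shows the fingers straddling it at (180,318) and (235,160). The slim key and the purple key are clear. Now I'll descend.

```bash
python3 -m crank '[[[0,-0.15,1],0],[[0,0,1.5],0],[[0,0,1.5],0],[[0,0,1.5],0],[[0,0,1.4],0]]';  python3 -m crank '[[[0,0,0],0],[[0,0,0],0],[[0,0,0],0],[[0,0,0],0],[[0,0,0],0]]' 0.35
python3 - <<'E'
from h import *
o=arm.get_obs();print(o["force"],o["eef_pos"])
t=arm.read_camera("top");s=arm.read_camera("side")
c=lambda im,x,y,w,h,k:cv2.resize(im[y:y+h,x:x+w],None,fx=k,fy=k,interpolation=cv2.INTER_CUBIC)
cv2.imwrite("pics/p2.png",np.hstack([c(t,185,130,100,100,4),c(s,130,210,100,100,4)]))
E
```

```text
t: 2.7
eef_pos: [0.5069, 0.2791, 0.0866]
orientation: [[0.24, 0.971, -0.0], [0.971, -0.24, 0.001], [0.0, -0.001, -1.0]]
force: [0.2, 0.2, -0.2]
finger_gap: 0.0878
t: 3.2
eef_pos: [0.5081, 0.2779, 0.0882]
orientation: [[0.242, 0.97, 0.001], [0.97, -0.242, 0.001], [0.001, 0.001, -1.0]]
force: [-0.6, 0.2, -0.1]
finger_gap: 0.0511
[-0.63631902  0.21338062 -0.14134735] [0.50808738 0.27792449 0.08824137]
```

View pics/p2.png

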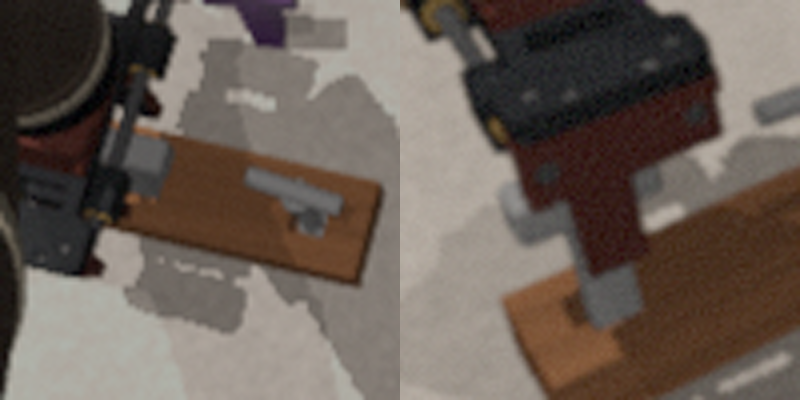

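The finger sits over the middle of the bar, roughly in line with the shank. I'll close the jaws.

```bash
python3 -m crank '[[[0,0,0.3],0],[[0,0,0],0],[[0,0,0],0],[[0,0,0],0],[[0,0,0],0]]' 0;  python3 -m crank '[[[0,0,0],0],[[0,0,0],0],[[0,0,-0.5],0],[[0,0,-1],0],[[0,0,-1.5],0]]'; python3 -m crank '[[[0,0,-2],0],[[0,0,-2],0],[[0,0,-2],0],[[0,0,-1.5],0],[[0,0,0],0]]'
python3 - <<'E'
from h import *
o=arm.get_obs();print(o["force"],o["eef_pos"],o["ft_torque"])
t=arm.read_camera("top");s=arm.read_camera("side")
c=lambda im,x,y,w,h,k:cv2.resize(im[y:y+h,x:x+w],None,fx=k,fy=k,interpolation=cv2.INTER_CUBIC)
cv2.imwrite("pics/p3.png",np.hstack([c(t,185,130,100,130,4),c(s,120,180,100,130,4)]))
E
```

```text
t: 3.8
eef_pos: [0.5077, 0.2777, 0.0845]
orientation: [[0.242, 0.97, -0.0], [0.97, -0.242, -0.0], [-0.0, -0.0, -1.0]]
force: [1.0, -0.1, -1.7]
finger_gap: 0.0199
t: 4.3
eef_pos: [0.5074, 0.2775, 0.1151]
orientation: [[0.242, 0.97, -0.001], [0.97, -0.242, -0.001], [-0.001, -0.001, -1.0]]
force: [0.1, -0.4, -2.6]
finger_gap: 0.0198
t: 4.8
eef_pos: [0.5091, 0.2784, 0.1931]
orientation: [[0.242, 0.97, 0.004], [0.97, -0.242, 0.003], [0.004, 0.003, -1.0]]
force: [-0.5, -0.1, -2.7]
finger_gap: 0.0194
[-0.46469652 -0.12742453 -2.73105593] [0.50913709 0.27837634 0.19308616] [-0.0708754   0.08403704  0.02122955]
```

View pics/p3.png

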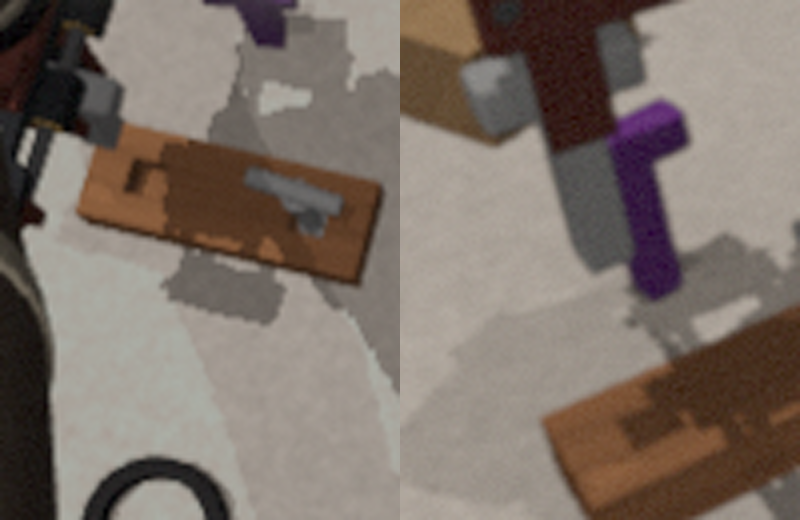

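The key is out and hanging straight: shank foot at about (600,265) in the side crop, hole empty, slim key untouched. Next I'll set the yaw, then compute the transfer.

```bash
python3 -m crank '[[[0,0,0],3],[[0,0,0],4],[[0,0,0],4],[[0,0,0],1.3],[[0,0,0],0]]'
cat > g.py <<'E'
from h import *
import sys
np.set_printoptions(precision=4,suppress=True)
o=arm.get_obs();R=o["orientation"];print(o["t"],o["eef_pos"],"yaw",np.degrees(np.arctan2(R[1,1],R[0,1])),"q",o["qpos"],"F",o["force"],"M",o["ft_torque"])
print("shift cm",R.T@(np.float64(sys.argv[1:4])-o["eef_pos"])*100)
E
python3 g.py .58 -.14 .19
```

```text
t: 5.4
eef_pos: [0.5073, 0.2776, 0.189]
orientation: [[0.442, 0.897, -0.001], [0.897, -0.442, -0.001], [-0.001, -0.001, -1.0]]
force: [-0.7, -0.3, -2.5]
finger_gap: 0.0203
5.4 [0.5073 0.2776 0.189 ] yaw -26.24884495785114 q [-51.9077  22.61    24.2472 102.5344 -10.8064  57.2158 -49.6668] F [-0.7159 -0.275  -2.4944] M [-0.0216  0.089   0.0016]
shift cm [-34.2426  24.9908  -0.0755]
```

```bash
python3 -m crank '[[[-2,1.5,0],0],[[-3,2.2,0],0],[[-3.5,2.5,0],0],[[-3.5,2.5,0],0],[[-3.5,2.5,0],0]]'; python3 -m crank '[[[-3.5,2.5,0],0],[[-3.5,2.5,0],0],[[-3.5,2.5,0],0],[[-3,2.2,0],0],[[-3,2.2,0],0]]'; python3 -m crank '[[[-2.2,1.9,0],0],[[0,0,0],0],[[0,0,0],0],[[0,0,0],0],[[0,0,0],0]]'; python3 g.py .58 -.14 .14
```

```text
t: 5.9
eef_pos: [0.5394, 0.0876, 0.1895]
orientation: [[0.441, 0.897, -0.0], [0.897, -0.441, 0.0], [-0.0, -0.0, -1.0]]
force: [0.9, 0.3, -2.0]
finger_gap: 0.0194
t: 6.4
eef_pos: [0.5729, -0.1132, 0.1894]
orientation: [[0.442, 0.897, -0.0], [0.897, -0.442, 0.0], [-0.0, -0.0, -1.0]]
force: [0.7, 0.7, -1.6]
finger_gap: 0.0199
t: 6.9
eef_pos: [0.5803, -0.138, 0.1895]
orientation: [[0.441, 0.898, -0.0], [0.898, -0.441, 0.001], [0.001, -0.001, -1.0]]
force: [-0.2, -0.1, -2.1]
finger_gap: 0.0199
6.9 [ 0.5803 -0.138   0.1895] yaw -26.15850818323871 q [-13.6505  25.1967  30.4501 100.2556 -14.6931  58.5523  -4.0022] F [-0.2165 -0.1489 -2.1027] M [-0.0243  0.0876 -0.0002]
shift cm [-0.1944  0.0616  4.9463]
```

```bash
python3 -m crank '[[[-0.1,0,1],0],[[-0.1,0,1.5],0],[[0,0,1.5],0],[[0,0,1.2],0],[[0,0,0],0]]'; python3 g.py .58 -.14 .14;python3 - <<'E'
from h import *
t=arm.read_camera("top");s=arm.read_camera("side")
c=lambda im,x,y,w,h,k:cv2.resize(im[y:y+h,x:x+w],None,fx=k,fy=k,interpolation=cv2.INTER_CUBIC)
cv2.imwrite("pics/p4s.png",c(s,270,90,120,110,6));cv2.imwrite("pics/p4t.png",c(t,360,100,110,100,5))
E
```

```text
t: 7.4
eef_pos: [0.578, -0.141, 0.135]
orientation: [[0.443, 0.896, -0.004], [0.897, -0.443, 0.0], [-0.002, -0.004, -1.0]]
force: [0.6, -0.5, -2.7]
finger_gap: 0.02
7.4 [ 0.578 -0.141  0.135] yaw -26.297638111739907 q [-12.0685  28.7829  28.9368 103.1629 -16.9968  52.6469  -1.9492] F [ 0.5921 -0.499  -2.6769] M [-0.1075  0.1691 -0.0409]
shift cm [ 0.175   0.1357 -0.5037]
```

View pics/p4s.png

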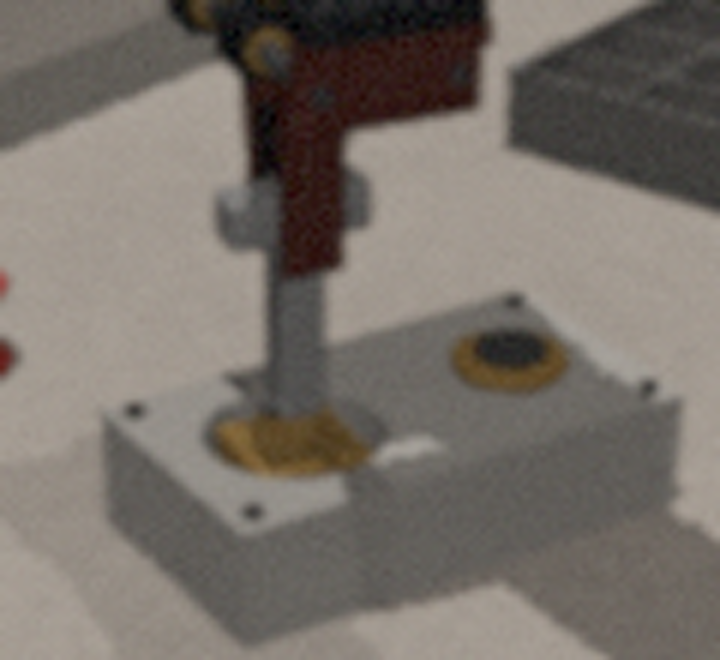

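View pics/p4t.png

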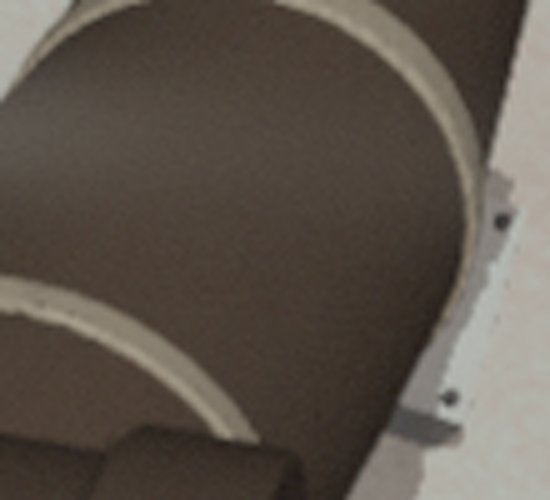

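```bash
python3 - <<'E'
from h import *
for X in([.58,-.14,.0585],[.580,-.141,.0585],[.59,-.14,.0585],[.58,-.13,.0585],[.58,-.14,.046]):print(X,(proj("side",X)-[270,90])*6)
E
python3 g.py .58 -.14 .14
```

```text
[0.58, -0.14, 0.0585] [[288.1572226  410.96442674]]
[0.58, -0.141, 0.0585] [[289.86290348 409.98659625]]
[0.59, -0.14, 0.0585] [[268.1407771  402.93542767]]
[0.58, -0.13, 0.0585] [[270.9746814  420.81481137]]
[0.58, -0.14, 0.046] [[288.46604251 439.87684069]]
7.5 [ 0.5793 -0.1415  0.1371] yaw -26.30888357692775 q [-12.0852  28.6536  29.0002 103.0253 -16.9608  52.7206  -1.9754] F [ 0.1739 -0.47   -2.4886] M [-0.0532  0.093  -0.0211]
shift cm [ 0.1662 -0.0017 -0.2873]
```

In the side crop the shank's foot is at about (298,408) and the recess ellipse is centred near x=297, so they line up. I'll lower in steps and watch the force.

```bash
python3 -m crank '[[[0,0,0.5],0],[[0,0,0.5],0],[[0,0,0.5],0],[[0,0,0.4],0],[[0,0,0],0]]'; python3 g.py .58 -.14 .0925
```

```text
t: 8.0
eef_pos: [0.579, -0.1413, 0.118]
orientation: [[0.443, 0.897, -0.001], [0.897, -0.443, 0.0], [-0.0, -0.001, -1.0]]
force: [-0.1, -0.2, -2.2]
finger_gap: 0.0198
8.0 [ 0.579  -0.1413  0.118 ] yaw -26.29750994238493 q [-11.541   29.9994  28.3139 103.9032 -17.8605  50.6118  -1.2542] F [-0.0563 -0.2245 -2.1854] M [-0.0606  0.0766 -0.0279]
shift cm [0.1563 0.0324 2.5457]
```

```bash
python3 -m crank '[[[0,0,0.3],0],[[0,0,0.3],0],[[0,0,0.3],0],[[0,0,0.3],0],[[0,0,0],0]]'; python3 g.py .58 -.14 .0925
```

```text
t: 8.5
eef_pos: [0.5791, -0.1413, 0.1061]
orientation: [[0.443, 0.896, -0.001], [0.896, -0.443, 0.0], [-0.0, -0.001, -1.0]]
force: [0.1, -0.1, -1.9]
finger_gap: 0.0197
8.5 [ 0.5791 -0.1413  0.1061] yaw -26.303504220062393 q [-11.177   30.8725  27.8683 104.3786 -18.4357  49.3109  -0.7969] F [ 0.1241 -0.1197 -1.9148] M [-0.0691  0.1225  0.0364]
shift cm [0.1578 0.02   1.3613]
```

```bash
python3 -m crank '[[[0,0,0.3],0],[[0,0,0.3],0],[[0,0,0.2],0],[[0,0,0.2],0],[[0,0,0.1],0]]'; python3 g.py .58 -.14 .0925
```

```text
t: 9.0
eef_pos: [0.5793, -0.1414, 0.0954]
orientation: [[0.443, 0.896, -0.0], [0.896, -0.443, 0.0], [-0.0, -0.0, -1.0]]
force: [-0.6, -0.8, -2.5]
finger_gap: 0.0196
9.0 [ 0.5793 -0.1414  0.0954] yaw -26.301605341352012 q [-10.8322  31.6788  27.4365 104.7781 -18.9649  48.1244  -0.3738] F [-0.5815 -0.7577 -2.5223] M [-0.0261  0.0976  0.0275]
shift cm [ 0.1532 -0.0002  0.2881]
```

```bash
python3 -m crank '[[[0,0,0.1],0],[[0,0,0.1],0],[[0,0,0.1],0],[[0,0,0.1],0],[[0,0,0],0]]'; python3 g.py .58 -.14 .0925
```

```text
t: 9.5
eef_pos: [0.5797, -0.1415, 0.0924]
orientation: [[0.443, 0.896, 0.001], [0.896, -0.443, 0.0], [0.001, 0.001, -1.0]]
force: [-1.0, 1.0, 3.9]
finger_gap: 0.0198
9.5 [ 0.5797 -0.1415  0.0924] yaw -26.306436702889666 q [-10.7075  31.912   27.3029 104.8724 -19.1499  47.7516  -0.2206] F [-1.0234  1.0111  3.8645] M [0.0583 0.4981 0.0383]
shift cm [ 0.1493 -0.0458 -0.0119]
```

The foot rests on the floor: TCP is at 0.0924, the predicted home height, with about 6 N of push. Now I'll turn clockwise, in steps.

```bash
python3 -m crank '[[[0,0,0],4],[[0,0,0],5],[[0,0,0],5],[[0,0,0],5],[[0,0,0],5]]'; python3 g.py .58 -.14 .0925;python3 -m crank '[[[0,0,0],5],[[0,0,0],5],[[0,0,0],5],[[0,0,0],5],[[0,0,0],0]]'; python3 g.py .58 -.14 .0925
```

```text
t: 10.0
eef_pos: [0.5797, -0.1412, 0.0924]
orientation: [[0.771, 0.636, 0.001], [0.636, -0.771, 0.001], [0.001, 0.0, -1.0]]
force: [-2.2, 1.5, 4.6]
finger_gap: 0.0199
10.0 [ 0.5797 -0.1412  0.0924] yaw -50.48666968683875 q [-15.0615  33.2662  33.6525 105.1638 -23.9151  48.7261 -20.1509] F [-2.1675  1.4679  4.5923] M [0.2233 0.6402 0.1313]
shift cm [ 0.0983 -0.0756 -0.0124]
t: 10.5
eef_pos: [0.5797, -0.1412, 0.0924]
orientation: [[0.942, 0.335, 0.001], [0.335, -0.942, 0.0], [0.001, -0.0, -1.0]]
force: [-1.5, 0.8, 5.8]
finger_gap: 0.0194
10.5 [ 0.5797 -0.1412  0.0924] yaw -70.4544071302748 q [-18.5341  34.7069  38.9352 105.3818 -27.9683  49.8157 -36.4937] F [-1.5454  0.8312  5.788 ] M [0.2766 0.6818 0.0046]
shift cm [ 0.0707 -0.1052 -0.0127]
```

```bash
python3 -m crank '[[[0,0,0],4],[[0,0,0],4],[[0,0,0],4],[[0,0,0],4],[[0,0,0],0]]'; python3 g.py .58 -.14 .0925;python3 -m crank '[[[0,0,0],3],[[0,0,0],3],[[0,0,0],2],[[0,0,0],2],[[0,0,0],0]]'; python3 g.py .58 -.14 .0925
```

```text
t: 11.0
eef_pos: [0.5797, -0.1412, 0.0924]
orientation: [[0.998, 0.063, 0.001], [0.063, -0.998, 0.0], [0.001, -0.0, -1.0]]
force: [-2.4, 2.0, 6.3]
finger_gap: 0.0197
11.0 [ 0.5797 -0.1412  0.0924] yaw -86.4156841090719 q [-21.1579  36.0666  43.1048 105.5423 -31.2789  50.8888 -49.506 ] F [-2.3718  2.0325  6.3155] M [ 0.4067  0.6943 -0.0085]
shift cm [ 0.0379 -0.1207 -0.0117]
t: 11.5
eef_pos: [0.5797, -0.1412, 0.0924]
orientation: [[0.994, -0.111, 0.001], [-0.111, -0.994, 0.001], [0.0, -0.001, -1.0]]
force: [-2.3, 0.9, 6.2]
finger_gap: 0.0198
11.5 [ 0.5797 -0.1412  0.0924] yaw -96.34865939805715 q [-22.7172  37.0105  45.6742 105.6364 -33.3588  51.6601 -57.5939] F [-2.2824  0.8544  6.1509] M [0.3223 0.6905 0.0453]
shift cm [ 0.018  -0.1253 -0.0097]
```

```bash
python3 -m crank '[[[0,0,0],2],[[0,0,0],2],[[0,0,0],2],[[0,0,0],0],[[0,0,0],0]]'; python3 g.py .58 -.14 .0925;python3 -m crank '[[[0,0,0],2],[[0,0,0],2],[[0,0,0],1],[[0,0,0],0],[[0,0,0],0]]'; python3 g.py .58 -.14 .0925
python3 - <<'E'
from h import *
s=arm.read_camera("side");cv2.imwrite("pics/p5s.png",cv2.resize(s[90:200,270:390],None,fx=6,fy=6,interpolation=cv2.INTER_CUBIC))
E
```

```text
t: 12.0
eef_pos: [0.5794, -0.1409, 0.0924]
orientation: [[0.977, -0.212, -0.0], [-0.212, -0.977, 0.001], [-0.0, -0.001, -1.0]]
force: [-2.7, 2.7, 6.1]
finger_gap: 0.0196
12.0 [ 0.5794 -0.1409  0.0924] yaw -102.25917771093319 q [-23.6271  37.6054  47.1839 105.702  -34.6043  52.1982 -62.4167] F [-2.6806  2.6577  6.1223] M [0.6119 1.0259 0.0955]
shift cm [ 0.0401 -0.0958 -0.0144]
t: 12.5
eef_pos: [0.5796, -0.141, 0.0924]
orientation: [[0.955, -0.295, 0.0], [-0.295, -0.955, 0.001], [-0.0, -0.001, -1.0]]
force: [-3.8, 1.0, 7.2]
finger_gap: 0.0198
12.5 [ 0.5796 -0.141   0.0924] yaw -107.17381155617625 q [-24.3747  38.1396  48.4569 105.7322 -35.6202  52.6124 -66.4403] F [-3.8323  0.9744  7.2126] M [0.3331 0.8946 0.766 ]
shift cm [ 0.0111 -0.1108 -0.0126]
```

View pics/p5s.png

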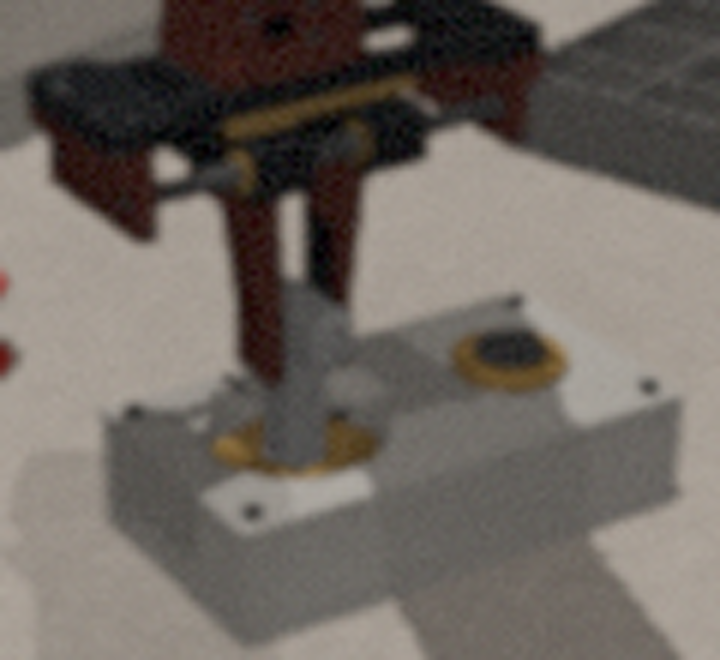

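In the picture the key stands deep in the hub at (297,440), and the hub is visibly turned, with its corners now at left, right and front. The moment about z jumped from 0.05 to 0.77 N m, which means the stop. I'll unwind slightly, release and retreat upward.

```bash
python3 -m crank '[[[0,0,-0.1],-2],[[0,0,-0.1],-2],[[0,0,0],-1],[[0,0,0],0],[[0,0,0],0]]'; python3 g.py .58 -.14 .0925; python3 -m crank '[[[0,0,0],0],[[0,0,0],0],[[0,0,0],0],[[0,0,0],0],[[0,0,0],0]]' 0.6;  python3 g.py .58 -.14 .0925
```

```text
t: 13.05
eef_pos: [0.5792, -0.1409, 0.0932]
orientation: [[0.977, -0.213, -0.001], [-0.213, -0.977, 0.001], [-0.001, -0.001, -1.0]]
force: [0.4, 1.9, -9.1]
finger_gap: 0.0201
13.05 [ 0.5792 -0.1409  0.0932] yaw -102.30701010192126 q [-23.6976  37.5521  47.2681 105.6745 -34.4992  52.304  -62.5451] F [ 0.4429  1.9439 -9.0557] M [0.636  0.0714 0.0823]
shift cm [ 0.0622 -0.1036  0.0736]
t: 13.55
eef_pos: [0.5797, -0.1416, 0.0939]
orientation: [[0.977, -0.213, 0.001], [-0.213, -0.977, -0.0], [0.001, 0.0, -1.0]]
force: [0.8, -0.1, -1.0]
finger_gap: 0.0523
13.55 [ 0.5797 -0.1416  0.0939] yaw -102.31125721212452 q [-23.6956  37.5176  47.324  105.638  -34.4746  52.2829 -62.5344] F [ 0.7697 -0.1316 -0.9919] M [0.0444 0.1571 0.0097]
shift cm [-0.0004 -0.1631  0.1408]
```

```bash
python3 -m crank '[[[0,0,-1],0],[[0,0,-2],0],[[0,0,-3],0],[[0,0,-4],0],[[0,0,-4],0]]'; python3 -m crank '[[[-4,0,0],0],[[-4,0,0],0],[[-4,0,0],0],[[-4,0,0],0],[[-4,0,0],0]]';  python3 g.py .58 -.14 .0925
python3 - <<'E'
from h import *
t=arm.read_camera("top");s=arm.read_camera("side")
c=lambda im,x,y,w,h,k:cv2.resize(im[y:y+h,x:x+w],None,fx=k,fy=k,interpolation=cv2.INTER_CUBIC)
cv2.imwrite("pics/p6s.png",c(s,270,90,120,110,6));cv2.imwrite("pics/p6t.png",t)
E
```

```text
t: 14.05
eef_pos: [0.579, -0.1416, 0.2356]
orientation: [[0.977, -0.214, -0.0], [-0.214, -0.977, -0.0], [-0.0, 0.0, -1.0]]
force: [-0.2, -0.6, 0.2]
finger_gap: 0.0527
t: 14.55
eef_pos: [0.3897, -0.1003, 0.234]
orientation: [[0.977, -0.215, -0.005], [-0.215, -0.977, -0.0], [-0.005, 0.001, -1.0]]
force: [-0.5, 0.2, 1.4]
finger_gap: 0.0527
14.55 [ 0.3897 -0.1003  0.234 ] yaw -102.43808840904303 q [-59.0392  -2.9469  67.111  122.7573   3.2323  58.719  -96.087 ] F [-0.5278  0.1637  1.431 ] M [ 0.066   0.2228 -0.0346]
shift cm [19.511  -0.2437 14.0533]
```

View pics/p6s.png

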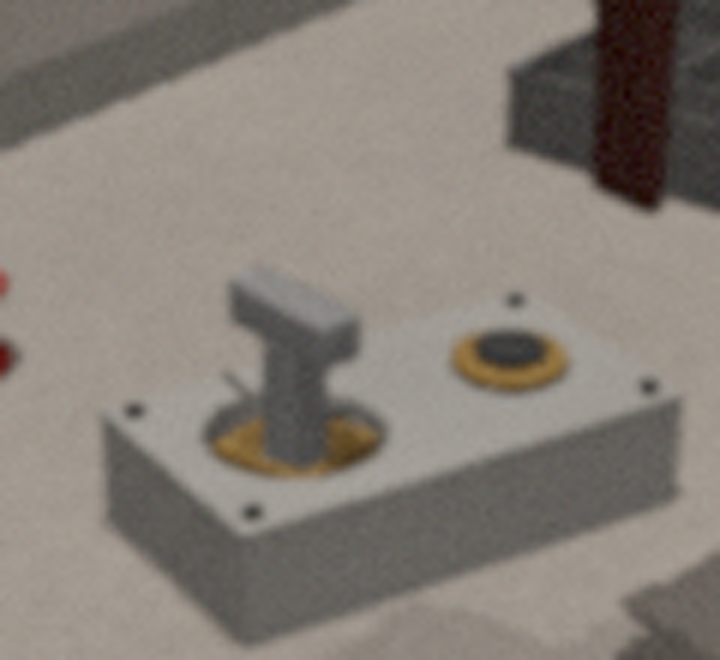

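View pics/p6t.png

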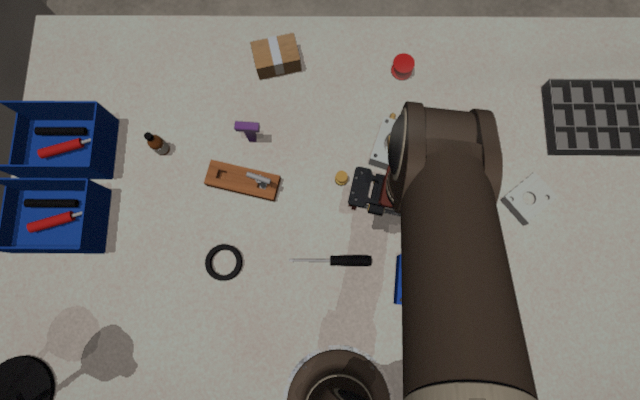

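From the side, the key stands upright and deep in the hub. The arm hides the hub from the top camera, so I'll move it aside to check the hub's angle.

```bash
python3 -m crank '[[[0,-4,0],0],[[0,-4,0],0],[[0,-4,0],0],[[0,-4,0],0],[[0,-4,0],0]]'; python3 -m crank '[[[0,-4,0],0],[[0,-4,0],0],[[0,-4,0],0],[[0,0,0],0],[[0,0,0],0]]'
python3 - <<'E'
from h import *
t=arm.read_camera("top")
c=lambda im,x,y,w,h,k:cv2.resize(im[y:y+h,x:x+w],None,fx=k,fy=k,interpolation=cv2.INTER_CUBIC)
cv2.imwrite("pics/p7t.png",c(t,365,110,100,80,7))
E
```

```text
t: 15.15
eef_pos: [0.4358, 0.0971, 0.2352]
orientation: [[0.977, -0.214, -0.002], [-0.214, -0.977, 0.001], [-0.002, -0.0, -1.0]]
force: [0.4, -0.6, 0.8]
finger_gap: 0.0529
t: 15.65
eef_pos: [0.4611, 0.2129, 0.2344]
orientation: [[0.977, -0.213, -0.002], [-0.213, -0.977, -0.002], [-0.002, 0.002, -1.0]]
force: [-0.1, -0.6, -0.5]
finger_gap: 0.0524
```

View pics/p7t.png

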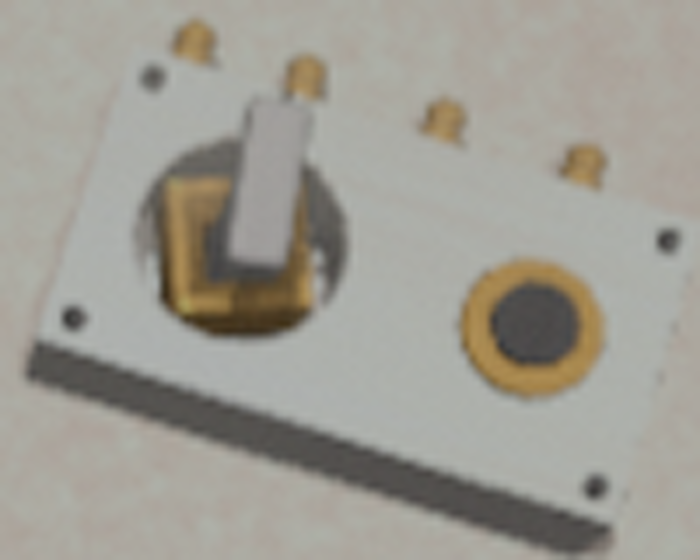

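```bash
python3 - <<'E'
from h import *
H=lambda p:np.float64(p)/7+[365,110]
h=atz("top",H([(165,182),(180,312),(312,306)]),.046)
print(ang(h[0],h[1]),ang(h[1],h[2]))
b=atz("top",H([(248,98),(228,260),(312,105),(290,268)]),.108);print("bar",ang(b[0],b[1]),ang(b[2],b[3]),b.mean(0))
E
python3 g.py .5 .2 .3
```

```text
-174.9779894870896 -86.97850926099875
bar 171.83891919959743 170.9969483342668 [ 0.5784848  -0.14209138  0.108     ]
15.7 [0.461  0.2117 0.2346] yaw -102.39752801316283 q [ -72.2354   16.0089   51.7711  109.9886  -14.343    60.8883 -116.8411] F [ 0.3609 -0.6928  0.0197] M [-0.0581  0.1099 -0.0035]
shift cm [ 4.0507  0.3206 -6.5457]
```

The hub's edges are now at -175° and -87°, so it is about 67–69° clockwise of the block's axis (1.16–1.2 rad), which is at the stop. The bar is centred over the socket, and the arm is clear of everything.

```bash
python3 -c "
from plant import arm
print(arm.job_done())"
```

```text
the job is handed in; nothing more can be done
None
```

I took the square-shanked key out of the stand, set it fully home in the brass hub's socket and turned it clockwise to the stop. I then let go, moved the arm clear and handed the job in at about 15.7 s; no verdict was reported.

- **Key home:** the foot met the socket floor at a TCP height of 92.4 mm, against 92.5 mm predicted. After release the side view shows the key upright and deep in the hub. The top view puts its bar at (0.578, -0.142), within about 3 mm of the socket position I measured.
- **Valve at stop:** the turning moment jumped from about 0.05–0.1 to 0.77 N m. In the final top view the hub sits about 67–69° clockwise of the block's axis (1.16–1.2 rad).
- **Round key:** the last full top view shows it standing in its hole, where it was at the start.
- **Disagreements:** the wrist turned 81°, about 8° more than my estimate of travel plus play, so there was some wind-up or slip in the grip. The side camera placed the recess about 4–5 mm from the top camera's estimate. I aligned the key and the recess within the same view, and the key went in without resistance.

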